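# Stand the toppled caddy up against the gallery rail

### The arm

A 7-joint arm with a two-finger parallel gripper is mounted at the origin on the work surface. World frame = base frame: x ahead of the robot, y to its left, z up, the work surface at z = 0. Lengths are in m, angles in degrees, forces in N, time in s.
With the tool pointing down it reaches from about 0.425 to 0.875 m from the base axis. Payload 4.7 kg.
Tool frame: the origin (TCP) lies on the centre line of the jaws, within the pads' length; the fingertips stand ahead of it and the grasp point (between the pads) lies 2 mm behind it (env.tip_reach is the x of the fingertips in the tool frame, in m); x points along the fingers, z is the direction in which the jaws open and shut, and the axes are right-handed (so a half turn about x gives the same grasp; the last joint's range is limited). The gripper opens to 87 mm and grips with 3 to 60 N. Pads are 19 mm wide; open, the fingers measure 117 mm over their backs; the gripper's body (75 mm by 190 mm) begins 51 mm behind the grasp point.
Start: joints at [73.516, 18.392, -4.016, 83.108, 1.295, 78.541, -3.26], TCP at [0.193, -0.621, 0.2] pointing down, gripper open.
Joint ranges: [-163.93, 163.93], [-17.29, 119.83], [-79.2, 71.16], [3.27, 140.29], [-89.18, 269.18], [5.43, 117.66], [-154.24, 154.24]. Speed limits (degrees/s): [147.25, 147.25, 180, 180, 180, 180, 180].

### API

Orientations are given as [roll, pitch, yaw] about the fixed x, y, z axes, in that order (R = Rz(yaw) Ry(pitch) Rx(roll)).
In Python, from cell import telemetry, optics, env, models gives the robot as it stands.
- The arm moves only by the shell command python3 -m pendant 'ROWS' [FORCE]. ROWS is JSON, a list of rows, each a list of 3 entries, a list of its own where there are three numbers: the finger opening in mm, from 0 to 87, then the shift along the tool's x, y, z in mm, then the turn, a rotation vector about the tool's x, y, z in rad. A call has 1 to 10 rows; each row is the pose to reach, as a shift and turn from the pose commanded when the call began, along the tool's axes at that moment; what a row does not reach only later rows make up. A row lasts 1/12 s, in which the tool goes at most 41.7 mm and 7.16 degrees, less where a joint would pass 70% of its speed; a pose out of reach is approached as far as the arm can. A call with a gripper value outside its range is refused whole. The fingers move at their own pace and stop on an object; FORCE is the grip in N (left out, the last holds). Time passes only in rows, so rows that repeat a pose let the fingers close. It gives the time, the measured TCP pose, the force and the opening at its end, in the units of the state.
- telemetry.get_obs(): the state, without advancing time (a new reading comes with each control period).
- optics.read_camera(name): name is "side" or "top" or "wrist"; returns a dict with "image" (420x560x3 uint8, blue, green, red), "range_z" (420x560 float32, m along the optical axis (not along the pixel's ray), 0 where there is no reading), "fx", "fy", "cx", "cy" (pixels), "cam_to_world" (4x4, takes a point from camera to world coordinates). Camera axes: x right, y up, looking along -z (the intrinsics and any distortion apply to the point x, -y, -z); pixel columns grow to the right and rows downward; lengths in m; the calibration is good to about 2 mm. The wrist camera is an equidistant fisheye: a pixel r from the principal point sees the ray r / f radians off the axis. A picture is of the moment at which its call begins.
- env.sign_off(): hands the job in, once; it reports no verdict.
Trained networks look in the newest picture that a camera, given by its name, has taken for a name from the list of things; names that differ only in an ending like _2 or _b are one class to them, and where a whole thing is asked for, a point or a joint stands for the part that bears it (a point fixed in the world has none). Each returns a list of dicts, best first, with "confidence" (0 to 1); they miss things now and then, are a little off and sometimes report something else, mostly with a low value. They report only what shows in the picture. A call takes as long as a camera call. They do not tell look-alikes from the thing itself.
- models.masks_of(camera, label): "pixels" (420x560 bool, what is visible of it) and "extent" ([left, top, right, bottom] as shares, 0 to 1, of the picture: columns of its width, rows of its height, round what is visible of it).
- models.landmark_of(camera, label): "centre" ([row, column] as shares, 0 to 1, of the picture: columns of its width, rows of its height: a listed point, or the origin of a listed thing).
The state is a dict: "time_s": time; "qpos": joint angles; "joint_velocities": joint speeds; "effort": joint torques, N m; "tool_pos": TCP position; "tool_rot": TCP orientation; "force": force on the tool from outside, world axes, zero at the start; "wrist_torque": the same for the moment, N m; "grip_width": finger opening in m.
Only numpy, scipy, OpenCV 4.12 (cv2) and the standard library are available. Lean on these libraries where they do the work, as an engineer would, in place of code of your own. Each camera call takes 0.05 s, during which the arm holds its last target.

### The job

The woven-look caddy has toppled onto its side on the cabinet top. By pushing on it only, without gripping it or lifting it off the cabinet, tip it back up onto its base and gently push it back so that the side that now faces up stands square and snug against the low timber rail behind it. Leave the other things where they are.

Things in the scene. Friction and masses are not known exactly. Their poses are not given: they have to be found in the camera images.
- caddy: Open rigid plastic caddy, tan woven look, 0.3 to 0.5 kg. Upright: 115 mm deep (x), 150 mm wide (y), 100 mm high (z); origin centre of its underside, z out of its mouth, +x its back. Walls 5 mm, floor 7 mm, rim 12 mm wide, 10 mm deep. At the start it lies with its back up (top 115 mm above the cabinet top), mouth towards the robot within about 25 degrees. It grips wood and fingers (friction about 1).
- caddy_rim (a point): Middle of the outer edge of the caddy's rim at its back: while the caddy lies, the highest edge of the mouth, 115 mm up; once it stands, the far top edge, 100 mm up. In the caddy's frame at (57.5, 0, 100) mm.
- caddy_heel (a point): Middle of the caddy's front bottom edge, in its frame at (-57.5, 0, 0) mm. It tips up about this edge, mouth rising, 90 degrees away from the robot, and its underside comes down beyond the edge; the edge stays on the cabinet top all through. Once the caddy stands this is the foot of the side nearest the robot.
- caddy_back_left (a point): Back bottom corner of the caddy, in its frame at (57.5, 75, 0) mm; once the caddy stands, the corner on the left seen from the robot.
- caddy_back_right (a point): The other back bottom corner, in its frame at (57.5, -75, 0) mm.
- rail: Fixed low timber gallery rail, 620 mm long (its y), 18 mm thick, 45 mm high, across the far part of the cabinet top. Origin: middle of the foot of its front face, the face towards the robot; its x points away from the robot, square to that face.
- remote: Navy remote lying flat, 165 x 44 x 18 mm, loose bystander; origin centre of its underside.
- dish: Sand-coloured ceramic dish, 110 mm across, 35 mm high, loose bystander; origin centre of its underside.
- candle: Blue candle jar with a wooden lid, 74 mm across, 85 mm high, loose bystander; origin centre of its underside.
- batteries: Clear acrylic sliding-door box of AA batteries, 100 x 130 x 66 mm, loose bystander; origin centre of its underside.
- stopper: Brushed aluminium bottle stopper lying on its side, 74 mm long (its x), 38 mm across, loose bystander; origin on the surface below its middle.
Things that resemble listed ones, but are neither listed nor needed, are in the scene too. Leave any green look-alike of the caddy alone.

How it is judged (in metres and radians):
At the end, for the whole second after the job is handed in: The caddy stands at rest on its base on the cabinet top (within 5 degrees of upright), both back bottom corners within 10 mm of the rail's front face, and between the rail's ends (angle between caddy's own z axis and vertical below 0.08 rad and x of caddy_back_left in the frame of rail between -0.01 and 0.005 m and x of caddy_back_right in the frame of rail between -0.01 and 0.005 m and y of caddy_back_left in the frame of rail below 0.31 m and y of caddy_back_right in the frame of rail above -0.31 m and height (world z) of caddy below 0.006 m and linear speed of caddy below 0.02 m/s); the robot touches nothing.
It fails at once if the caddy's heel edge leaves the cabinet top by more than 25 mm (lifted, carried, or tipped another way) (height (world z) of caddy_heel above 0.025 m).
It fails at once if the caddy is gripped or pushed hard (over 30 N) (contact force between the fingers and caddy above 30 N).
It fails at once if a bystander is moved by more than 20 mm (distance of any of remote, dish, candle, batteries, stopper from where it was at the start of the episode above 0.02 m).
It also fails if it takes over 48 s, if anything falls off the work surface, if the arm or the gripper's body presses on something with over 40 N, if the wrist force passes 120 N, or if a joint passes its speed limit or range.

## Working session

There is one attempt and no reset: what is moved stays moved. The work goes in short steps, Python scripts to look and compute and a shell command to move; the robot and the scene stay as the last step left them, time stands still between calls to the robot, and variables do not carry over. Pictures are saved under pics/ and viewed, and the job is handed in when it is done.

```bash
mkdir -p pics; ls; python3 - <<'E'
from cell import telemetry, optics, env, models
import cv2
print(telemetry.get_obs()); print(env.tip_reach)
for n in ["side","top","wrist"]:
    r=optics.read_camera(n); cv2.imwrite(f"pics/a_{n}.png",r["image"]); print(n,r["fx"],r["fy"],r["cx"],r["cy"],r["cam_to_world"].round(3).tolist(),[k for k in r])
E
```

```text
pics
{'time_s': 0.0, 'qpos': array([73.5174272 , 18.43859982, -4.01475488, 83.17683053,  1.29646907,
       78.54059881, -3.25932267]), 'joint_velocities': array([-0.08674269, -0.0451042 ,  0.04606196,  0.06462019, -0.03769884,
        0.0458679 , -0.03323541]), 'effort': array([ 3.74149386e-04, -4.91297150e+01, -4.03531976e-01, -3.12536681e+01,
       -6.37151767e-02,  4.38858045e-02,  1.98449525e-04]), 'tool_pos': array([ 0.19293921, -0.62006373,  0.19874978]), 'tool_rot': array([-176.1030382 ,   89.88903889,  111.18956054]), 'force': array([-0.4460485 ,  0.12610879, -0.27130068]), 'wrist_torque': array([-0.03457594, -0.02554221,  0.03995923]), 'grip_width': 0.08665837588940227}
0.017
side 405.7565699570697 405.7565699570697 279.09874341730927 202.0342137837332 [[-0.903, 0.292, -0.314, 0.194], [-0.429, -0.575, 0.697, 0.731], [0.023, 0.764, 0.644, 0.813], [0.0, 0.0, 0.0, 1.0]] ['image', 'range_z', 'fx', 'fy', 'cx', 'cy', 'cam_to_world']
top 394.2194919955903 394.2194919955903 283.10533147475206 211.4430396247751 [[0.039, 0.978, -0.205, 0.291], [-0.999, 0.038, -0.01, -0.039], [-0.002, 0.205, 0.979, 1.23], [0.0, 0.0, 0.0, 1.0]] ['image', 'range_z', 'fx', 'fy', 'cx', 'cy', 'cam_to_world']
wrist 325.19226210127806 325.19226210127806 278.4148509437643 208.37409664947265 [[0.298, 0.923, 0.244, 0.259], [-0.955, 0.288, 0.074, -0.6], [-0.002, -0.255, 0.967, 0.384], [0.0, 0.0, 0.0, 1.0]] ['image', 'range_z', 'fx', 'fy', 'cx', 'cy', 'cam_to_world']
```

View pics/a_top.png

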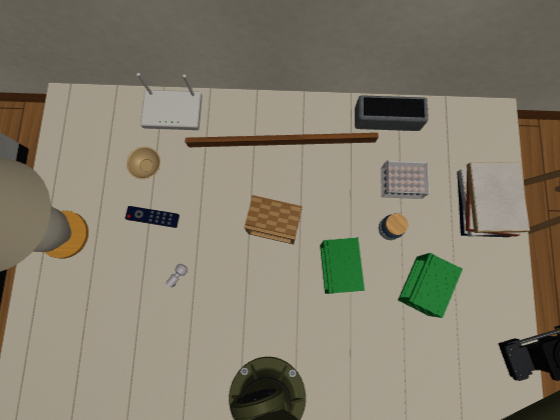

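View pics/a_side.png

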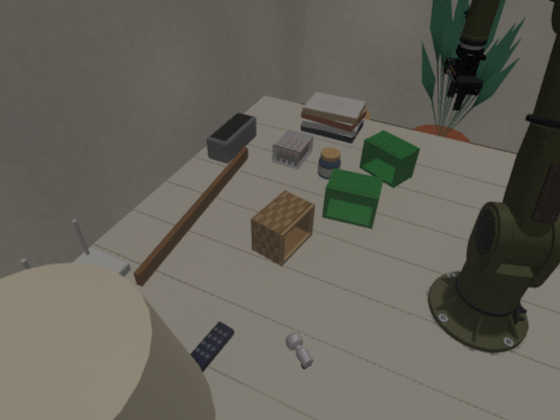

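The tan woven caddy is at top (273,219) and side (283,227). The two green caddies, at top (342,265) and (431,285), are the look-alikes to leave alone. Next I'll confirm it in an enlarged crop and measure.

```bash
cat > h.py <<'E'
from cell import telemetry, optics, env, models
import cv2, numpy as np
def cloud(r):
    z=r["range_z"].astype(float); v,u=np.mgrid[:z.shape[0],:z.shape[1]]
    P=np.stack([(u-r["cx"])/r["fx"]*z,-(v-r["cy"])/r["fy"]*z,-z],-1)
    M=r["cam_to_world"]; W=P@M[:3,:3].T+M[:3,3]; W[z<=0]=np.nan
    return W
def ray_z(r,px,z0):
    u,v=px; d=np.array([(u-r["cx"])/r["fx"],-(v-r["cy"])/r["fy"],-1]); M=r["cam_to_world"]
    d=M[:3,:3]@d; o=M[:3,3]; return o+d*(z0-o[2])/d[2]
def proj(r,p):
    M=r["cam_to_world"]; q=M[:3,:3].T@(np.asarray(p)-M[:3,3]); return np.array([r["cx"]+r["fx"]*q[0]/-q[2], r["cy"]-r["fy"]*q[1]/-q[2]])
E
python3 - <<'E'
from h import *
np.set_printoptions(precision=4,suppress=True)
crops=[]
for n in ["top","side"]:
    r=optics.read_camera(n); W=cloud(r)
    for l in ["caddy","rail","remote","dish","candle","batteries","stopper"]:
        for m in models.masks_of(n,l)[:3]:
            e=np.array(m["extent"])*[560,420,560,420]; p=W[m["pixels"]]; p=p[np.isfinite(p[:,0])]
            print(n,l,round(m["confidence"],2),e.round(),p.shape[0], np.percentile(p,[2,98],axis=0).round(3).tolist() if len(p) else '')
    for l in ["caddy_rim","caddy_heel","caddy_back_left","caddy_back_right","rail"]:
        for m in models.landmark_of(n,l)[:3]: print(n,l,round(m["confidence"],2),(np.array(m["centre"])*[420,560]).round(1))
    np.save(f"W_{n}.npy",W)
    c=(273,219) if n=="top" else (283,227)
    im=r["image"][c[1]-60:c[1]+60,c[0]-60:c[0]+60]; crops.append(cv2.resize(im,(400,400),interpolation=2))
cv2.imwrite("pics/crop1.png",np.hstack(crops))
E
```

```text
top caddy 0.75 [401. 255. 459. 319.] 2667 [[0.254, -0.522, 0.001], [0.412, -0.389, 0.119]]
top caddy 0.73 [317. 238. 365. 297.] 2103 [[0.305, -0.255, 0.006], [0.449, -0.151, 0.118]]
top caddy 0.56 [246. 196. 303. 243.] 2014 [[0.451, -0.074, -0.0], [0.563, 0.07, 0.118]]
top rail 0.77 [186. 133. 378. 147.] 1780 [[0.755, -0.31, 0.004], [0.804, 0.278, 0.048]]
top remote 0.92 [127. 208. 181. 227.] 712 [[0.487, 0.304, 0.005], [0.538, 0.459, 0.022]]
top dish 0.69 [129. 145. 162. 180.] 808 [[0.639, 0.379, 0.002], [0.732, 0.471, 0.035]]
top candle 0.75 [380. 213. 408. 241.] 628 [[0.471, -0.414, -0.002], [0.543, -0.328, 0.089]]
top candle 0.63 [186. 134. 379. 147.] 1787 [[0.755, -0.311, 0.004], [0.804, 0.279, 0.048]]
top candle 0.48 [131. 149. 161. 179.] 836 [[0.636, 0.376, 0.002], [0.73, 0.473, 0.036]]
top batteries 0.92 [379. 158. 431. 200.] 1695 [[0.607, -0.468, 0.004], [0.705, -0.34, 0.07]]
top batteries 0.27 [129. 144. 162. 180.] 808 [[0.636, 0.38, 0.002], [0.733, 0.471, 0.035]]
top stopper 0.62 [167. 265. 186. 286.] 237 [[0.304, 0.258, -0.002], [0.366, 0.31, 0.037]]
top caddy_rim 0.84 [2
[... 870 characters left out ...]
-0.323, 0.086]]
side batteries 0.77 [272. 131. 316. 169.] 1236 [[0.606, -0.467, -0.003], [0.717, -0.334, 0.068]]
side batteries 0.34 [316. 149. 338. 179.] 584 [[0.47, -0.411, -0.002], [0.561, -0.323, 0.086]]
side stopper 0.68 [284. 333. 313. 371.] 533 [[0.301, 0.268, -0.003], [0.366, 0.318, 0.036]]
side caddy_rim 0.9 [192.8 351. ]
side caddy_rim 0.88 [148.7 378.4]
side caddy_rim 0.77 [221.5 299. ]
side caddy_heel 0.83 [200.1 348.7]
side caddy_heel 0.64 [165.3 394.5]
side caddy_back_left 0.87 [218.9 250.9]
side caddy_back_left 0.73 [169.4 329.4]
side caddy_back_left 0.67 [130.5 382.3]
side caddy_back_right 0.92 [148.7 420.7]
side caddy_back_right 0.6 [189.  284.3]
side rail 0.65 [209.5 204.1]
```

View pics/crop1.png

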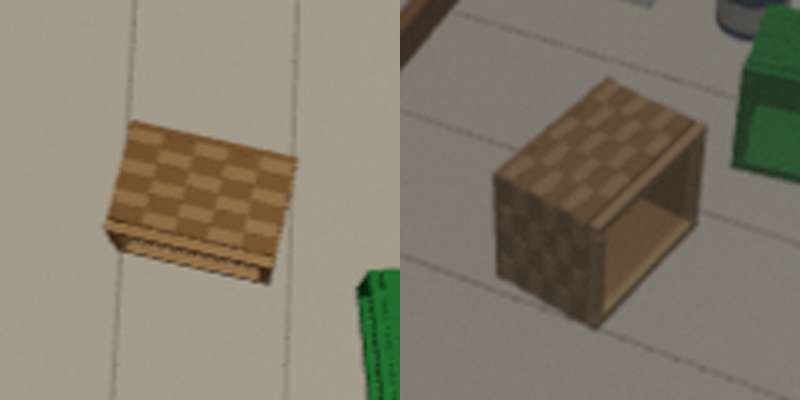

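The crop shows the tan woven box with its closed back up and its mouth towards the robot, turned slightly. It fits the description. Now I'll fit the poses of the caddy top and the rail.

```bash
python3 - <<'E'
from h import *
np.set_printoptions(precision=4,suppress=True)
for n in ["top","side"]:
    W=np.load(f"W_{n}.npy")
    s=(W[...,0]>.4)&(W[...,0]<.62)&(W[...,1]>-.12)&(W[...,1]<.13)&(W[...,2]>.107)&(W[...,2]<.125)
    p=W[s]; R=cv2.minAreaRect((p[:,:2]*1000).astype(np.float32)); print(n,len(p),p[:,2].mean(),R,cv2.boxPoints(R))
    s=(W[...,0]>.72)&(W[...,0]<.83)&(W[...,1]>-.3)&(W[...,1]<.28)&(W[...,2]>.038)&(W[...,2]<.055)
    p=W[s]; R=cv2.minAreaRect((p[:,:2]*1000).astype(np.float32)); print(n,'rail',len(p),R,cv2.boxPoints(R))
    # front edge: for bins in y the min x
    f=[]
    for y in np.arange(-.28,.28,.02):
        q=p[(p[:,1]>=y)&(p[:,1]<y+.02)]
        if len(q)>5: f.append([y+.01,q[:,0].min(),q[:,0].max()])
    f=np.array(f); print(np.polyfit(f[:,0],f[:,1],1),np.polyfit(f[:,0],f[:,2],1))
E
```

```text
top 1739 0.1135567428063624 ((507.69775390625, -0.02108001708984375), (150.2535400390625, 100.93635559082031), 79.10904693603516) [[443.9441 -64.2592]
 [543.0625 -83.3302]
 [571.4514  64.2171]
 [472.333   83.288 ]]
top rail 1013 ((780.4236450195312, -10.353912353515625), (21.480640411376953, 579.7433471679688), 3.716014862060547) [[ 750.919   278.2122]
 [ 788.4929 -300.3123]
 [ 809.9283 -298.92  ]
 [ 772.3544  279.6044]]
[-0.0662  0.7709] [-0.0647  0.7892]
side 1539 0.11246610024056311 ((507.375, 3.2254180908203125), (153.10919189453125, 103.57722473144531), 78.92063903808594) [[441.8403 -61.9502]
 [543.487  -81.8545]
 [572.9097  68.401 ]
 [471.263   88.3053]]
side rail 895 ((781.0089111328125, -10.05914306640625), (22.25324249267578, 580.8858642578125), 3.8339083194732666) [[ 750.4869  278.9898]
 [ 789.3275 -300.5961]
 [ 811.5309 -299.1081]
 [ 772.6904  280.4778]]
[-0.0651  0.7705] [-0.065  0.789]
```

```bash
cat >> h.py <<'E'
from scipy.spatial.transform import Rotation as Ro
np.set_printoptions(precision=4,suppress=True)
def Rt(o): return Ro.from_euler('xyz',o['tool_rot'],degrees=True).as_matrix()
def down(yaw,flip=1):
    # tool x down, tool y/z so that tool's rotation about vertical = yaw; base from start pose
    c,s=np.cos(np.radians(yaw)),np.sin(np.radians(yaw))
    y=np.array([-s,c,0])*flip; x=np.array([0,0,-1.]); z=np.cross(x,y); return np.stack([x,y,z],1)
def delta(p,R,o=None):
    o=o or telemetry.get_obs(); A=Rt(o)
    return (A.T@(np.asarray(p)-o['tool_pos'])*1000).round(1), Ro.from_matrix(A.T@R).as_rotvec().round(3)
def st():
    o=telemetry.get_obs(); print(round(o['time_s'],2),'pos',o['tool_pos'],'F',o['force'].round(1),'q',o['qpos'].round(0),'gw',round(o['grip_width'],3)); return o
E
python3 - <<'E'
from h import *
o=st(); print(Rt(o))
Y=-10.9
for f in (1,-1):
  for yaw in (0,90):
    print(f,yaw,delta([.45,-.33,.22],down(Y+yaw,f)))
E
```

```text
1.45 pos [ 0.1932 -0.6207  0.1999] F [ 0.6 -0.1 -0. ] q [74. 18. -4. 83.  1. 79. -3.] gw 0.087
[[-0.      0.9548  0.2972]
 [-0.0001  0.2972 -0.9548]
 [-1.     -0.0001  0.0001]]
1 0 (array([ -20.2,  331.6, -201.2]), array([-1.079,  0.   ,  0.   ]))
1 90 (array([ -20.2,  331.6, -201.2]), array([-2.65, -0.  ,  0.  ]))
-1 0 (array([ -20.2,  331.6, -201.2]), array([ 2.063,  0.   , -0.   ]))
-1 90 (array([ -20.2,  331.6, -201.2]), array([0.492, 0.   , 0.   ]))
```

```bash
python3 -m pendant '[[40,[-20,332,-201],[0.49,0,0]],[40,[-20,332,-201],[0.49,0,0]],[40,[-20,332,-201],[0.49,0,0]],[40,[-20,332,-201],[0.49,0,0]],[40,[-20,332,-201],[0.49,0,0]],[40,[-20,332,-201],[0.49,0,0]],[40,[-20,332,-201],[0.49,0,0]],[40,[-20,332,-201],[0.49,0,0]],[40,[-20,332,-201],[0.49,0,0]],[40,[-20,332,-201],[0.49,0,0]]]' ; python3 - <<'E'
from h import *
o=st(); print(Rt(o))
print(delta([.422,.017,.20],down(79.1,-1)))
E
```

```text
time_s: 2.28
tool_pos: [0.4552, -0.3236, 0.2207]
tool_rot: [130.8, 89.8, 30.5]
force: [0.4, 0.6, 0.8]
grip_width: 0.0409
2.28 pos [ 0.4552 -0.3236  0.2207] F [0.4 0.6 0.8] q [ 48.   7. -16.  94.   2.  79. -69.] gw 0.041
[[ 0.0032  0.9839 -0.1789]
 [ 0.0019 -0.1789 -0.9839]
 [-1.      0.0028 -0.0024]]
(array([  21.2,  -93.7, -329.1]), array([ 0.01 , -0.002, -0.003]))
```

```bash
python3 -m pendant '[[40,[21,-90,-329],[0.01,0,0]],[40,[21,-90,-329],[0.01,0,0]],[40,[21,-90,-329],[0.01,0,0]],[40,[21,-90,-329],[0.01,0,0]],[40,[21,-90,-329],[0.01,0,0]],[40,[21,-90,-329],[0.01,0,0]],[40,[21,-90,-329],[0.01,0,0]],[40,[21,-90,-329],[0.01,0,0]],[40,[21,-90,-329],[0.01,0,0]],[40,[21,-90,-329],[0.01,0,0]]]' ; python3 - <<'E'
from h import *
o=st(); print(Rt(o))
print(delta([.43,.0165,.105],down(79.1,-1)))
for n in ["side","wrist"]: cv2.imwrite(f"pics/b_{n}.png",optics.read_camera(n)["image"])
E
```

```text
time_s: 3.12
tool_pos: [0.4233, 0.0133, 0.1992]
tool_rot: [53.7, 89.9, -47.3]
force: [-0.5, 0.3, -0.3]
grip_width: 0.0401
3.12 pos [0.4233 0.0133 0.1992] F [-0.5  0.3 -0.3] q [  33.  -10.  -34.  112.   -6.   76. -100.] gw 0.04
[[ 0.0009  0.9818 -0.1901]
 [-0.001  -0.1901 -0.9818]
 [-1.      0.0011  0.0008]]
(array([94.2,  5.8, -4.5]), array([-0.001,  0.001, -0.001]))
```

View pics/b_side.png

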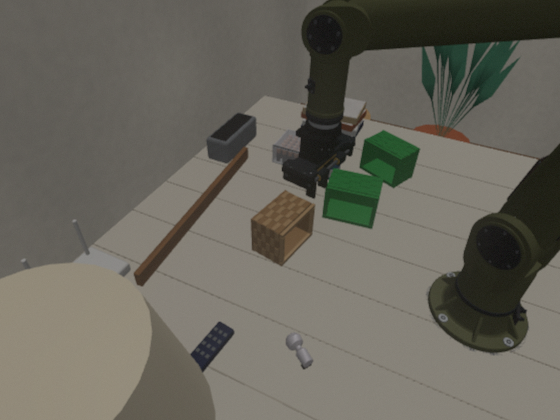

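View pics/b_wrist.png

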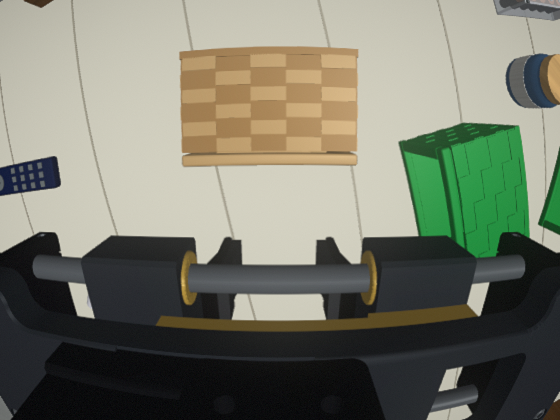

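Wrist view: the caddy's rim (bar at columns 182–357, row 160) is square to the jaws and centred. I'll descend short of the rim.

```bash
python3 -m pendant '[[40,[40,0,-4],[0,0,0]],[40,[80,2,-4],[0,0,0]],[40,[94,6,-4],[0,0,0]],[40,[94,6,-4],[0,0,0]]]' ; python3 - <<'E'
from h import *
o=st()
print(delta([.44,.0146,.105],down(79.1,-1)))
r=optics.read_camera("side"); W=cloud(r); im=r["image"].copy()
print(proj(r,[.4584,.011,.115]),proj(r,o['tool_pos']))
cv2.imwrite("pics/c_side.png",cv2.resize(im[120:300,200:400],(800,720)[:2])[:600])
E
```

```text
time_s: 3.55
tool_pos: [0.4275, 0.0104, 0.1011]
tool_rot: [-87.9, 89.6, 170.5]
force: [-0.3, -0.2, 0.1]
grip_width: 0.0399
3.55 pos [0.4275 0.0104 0.1011] F [-0.3 -0.2  0.1] q [  33.   -3.  -36.  119.   -2.   64. -104.] gw 0.04
(array([-4. , 11.3, -6.6]), array([-0.012,  0.   ,  0.007]))
[299.986  218.6298] [310.8877 226.2032]
```

View pics/c_side.png

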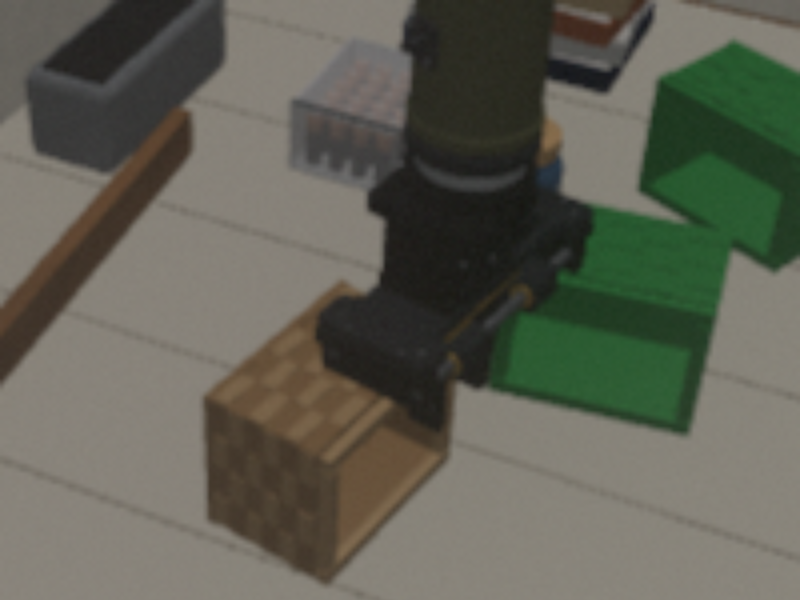

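```bash
python3 -m pendant '[[40,[0,4,-4],[0,0,0]],[40,[0,8,-6],[0,0,0]],[40,[0,12,-6],[0,0,0]],[40,[0,14,-6],[0,0,0]],[40,[0,16,-6],[0,0,0]],[40,[-1,18,-6],[0,0,0]],[40,[-2,20,-6],[0,0,0]],[40,[-4,22,-6],[0,0,0]]]' ; python3 - <<'E'
from h import *
o=st(); u=np.array([.982,-.189,0]); d=o['tool_pos']-np.array([.5566,-.008,0]); print('s',d@u,'lat',d@np.array([-.189,-.982,0]))
W=cloud(optics.read_camera("side"))
s=(W[...,0]>.4)&(W[...,0]<.62)&(W[...,1]>-.12)&(W[...,1]<.13)&(W[...,2]>.09)&(W[...,2]<.135)
p=W[s]; q=(p-[.5566,-.008,0])@u
m=(q>-.09)&(q<-.005); print(np.polyfit(q[m],p[m,2],1), m.sum())
E
```

```text
time_s: 4.27
tool_pos: [0.453, 0.0142, 0.1089]
tool_rot: [-41.7, 90.0, -143.1]
force: [0.1, 0.2, -0.9]
grip_width: 0.0399
4.27 pos [0.453  0.0142 0.1089] F [ 0.1  0.2 -0.9] q [  32.   -0.  -37.  115.   -0.   65. -106.] gw 0.04
s -0.10589748388408825 lat -0.002209165253074638
[0.0021 0.1101] 780
```

```bash
python3 - <<'E'
from h import *
a=[]
for n,c in (("side",(290,220)),("top",(273,219))):
    im=optics.read_camera(n)["image"]; a.append(cv2.resize(im[c[1]-60:c[1]+60,c[0]-50:c[0]+50],(400,480),interpolation=2))
cv2.imwrite("pics/d.png",np.hstack(a))
E
```

```text
(no output)
```

View pics/d.png

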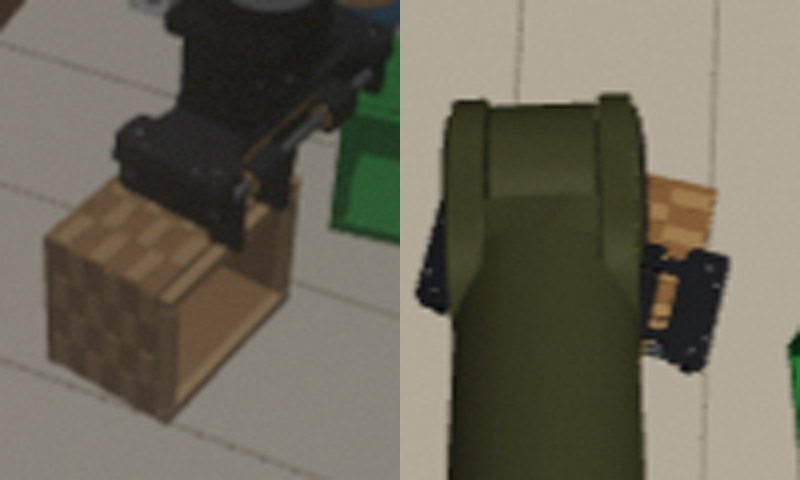

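```bash
python3 -m pendant '[[40,[3,3,0],[0,0,0]],[40,[1,6,0],[0,0,0]],[40,[-1,9,0],[0,0,0]],[40,[-4,12,0],[0,0,0]],[40,[-6,15,0],[0,0,0]],[40,[-9,18,0],[0,0,0]],[40,[-11,21,0],[0,0,0]]]' ; python3 - <<'E'
from h import *
o=st(); u=np.array([.982,-.189,0]); d=o['tool_pos']-np.array([.5566,-.008,0]); print('s',d@u,'lat',d@np.array([-.189,-.982,0]))
r=optics.read_camera("side"); W=cloud(r)
im=r["image"]; cv2.imwrite("pics/e.png",cv2.resize(im[150:280,220:360],(560,520),interpolation=2))
s=(W[...,0]>.4)&(W[...,0]<.62)&(W[...,1]>-.12)&(W[...,1]<.13)&(W[...,2]>.08)&(W[...,2]<.16)
p=W[s]; q=(p-[.5566,-.008,0])@u
m=(q>-.07)&(q<-.005); print(np.polyfit(q[m],p[m,2],1), m.sum())
E
```

```text
time_s: 5.0
tool_pos: [0.4741, 0.0101, 0.1203]
tool_rot: [91.3, 90.0, -10.0]
force: [-0.6, 0.3, 0.4]
grip_width: 0.0398
5.0 pos [0.4741 0.0101 0.1203] F [-0.6  0.3  0.4] q [  32.    2.  -37.  112.    1.   66. -107.] gw 0.04
s -0.08441182428623528 lat -0.0021607562499503627
[-0.0035  0.1082] 740
```

View pics/e.png

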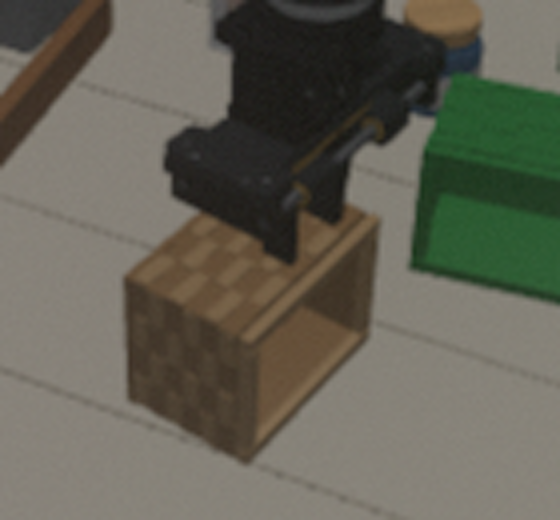

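```bash
python3 - <<'E'
from h import *
o=st()
r=optics.read_camera("side"); W=cloud(r); im=r["image"]
s=(W[...,0]>.4)&(W[...,0]<.65)&(W[...,1]>-.12)&(W[...,1]<.13)&(W[...,2]>.107)&(W[...,2]<.118)
p=W[s]; print(len(p),cv2.boxPoints(cv2.minAreaRect((p[:,:2]*1000).astype(np.float32))))
print("tool px",proj(r,o['tool_pos']),"tip mid",proj(r,o['tool_pos']+Rt(o)[:,0]*.017))
A=Rt(o)
for k in (.02,.035): print(proj(r,o['tool_pos']+A[:,0]*.017-A[:,2]*k))
for v in range(204,220,2): print(v,[W[v,u].round(3).tolist() for u in (288,291,294)], im[v,291])
E
```

```text
5.05 pos [0.4749 0.0099 0.1207] F [ 0.4 -0.5 -0. ] q [  32.    2.  -37.  112.    1.   66. -107.] gw 0.04
1096 [[443.5765 -61.3608]
 [544.4026 -80.1349]
 [572.486   70.6864]
 [471.6599  89.4605]]
tool px [294.3306 214.7677] tip mid [294.0097 219.6592]
[289.504 223.831]
[286.053  227.0261]
204 [[0.454, 0.107, 0.239], [0.471, 0.046, 0.186], [0.467, 0.036, 0.18]] [27 31 33]
206 [[0.455, 0.104, 0.23], [0.472, 0.044, 0.177], [0.468, 0.034, 0.172]] [30 34 35]
208 [[0.455, 0.102, 0.223], [0.473, 0.04, 0.167], [0.468, 0.032, 0.163]] [26 31 32]
210 [[0.454, 0.103, 0.218], [0.473, 0.04, 0.162], [0.468, 0.033, 0.158]] [27 31 34]
212 [[0.482, 0.036, 0.148], [0.473, 0.038, 0.153], [0.467, 0.033, 0.152]] [24 28 32]
214 [[0.48, 0.04, 0.146], [0.472, 0.04, 0.148], [0.479, 0.002, 0.115]] [28 31 34]
216 [[0.491, 0.013, 0.113], [0.485, 0.008, 0.111], [0.477, 0.007, 0.113]] [47 65 81]
218 [[0.487, 0.022, 0.114], [0.482, 0.014, 0.11], [0.474, 0.012, 0.112]] [ 56  78 101]
```

```bash
python3 - <<'E'
from h import *
print([a for a in dir(env) if not a.startswith('__')], env.tip_reach)
o=st(); A=Rt(o)
r=optics.read_camera("wrist"); z=r["range_z"].astype(float); v,u=np.mgrid[:420,:560]
dx,dy=u-r["cx"],v-r["cy"]; rr=np.hypot(dx,dy)+1e-9; th=rr/r["fx"]; t=np.tan(th)
P=np.stack([dx/rr*t*z,-dy/rr*t*z,-z],-1); M=r["cam_to_world"]; W=P@M[:3,:3].T+M[:3,3]
print('cam',M[:3,3], 'cam in tool',A.T@(M[:3,3]-o['tool_pos']))
for (uu,vv) in ((100,120),(150,60),(270,60),(450,60),(270,110),(270,140)): print((uu,vv),W[vv,uu],z[vv,uu])
cv2.imwrite("pics/f_wrist.png",r["image"])
T=(W-o['tool_pos'])@A  # tool-frame coords
np.save("T.npy",T)
near=(z>0)&(z<.3)
print('max tool-x of near-pixels', np.percentile(T[near][:,0],[50,90,99,99.9]))
for vv in range(220,330,10): print(vv,[T[vv,x].round(3).tolist() for x in (235,330)])
r=optics.read_camera("top"); W=cloud(r); cv2.imwrite("pics/f_top.png",cv2.resize(r["image"][160:280,210:350],(700,600)))
E
```

```text
['PlanningError', 'sign_off', 'tip_reach'] 0.017
5.1 pos [0.4744 0.01   0.1204] F [ 0.6 -0.6 -0. ] q [  32.    2.  -37.  112.    1.   66. -107.] gw 0.04
cam [ 0.5423 -0.0035  0.3058] cam in tool [-0.1853  0.0694 -0.0002]
(100, 120) [0.5921 0.174  0.0006] 0.29176458716392517
(150, 60) [0.6352 0.106  0.0001] 0.2780824303627014
(270, 60) [ 0.6045 -0.0078  0.0005] 0.27959972620010376
(450, 60) [ 0.5825 -0.1889  0.0018] 0.27464282512664795
(270, 110) [ 0.5518 -0.0004  0.1165] 0.18087291717529297
(270, 140) [0.5346 0.0032 0.1147] 0.18707458674907684
max tool-x of near-pixels [0.0053 0.1205 0.1215 0.1222]
220 [[0.005, 0.012, -0.027], [0.004, 0.012, 0.031]]
230 [[0.005, 0.005, -0.027], [0.005, 0.005, 0.032]]
240 [[-0.024, 0.01, -0.023], [-0.028, 0.011, 0.027]]
250 [[-0.039, 0.01, -0.021], [-0.042, 0.011, 0.025]]
260 [[-0.048, 0.008, -0.02], [-0.051, 0.01, 0.023]]
270 [[-0.109, 0.033, -0.011], [-0.109, 0.032, 0.013]]
280 [[-0.111, 0.031, -0.011], [-0.11, 0.03, 0.013]]
290 [[-0.111, 0.028, -0.011], [-0.11, 0.027, 0.013]]
300 [[0.12, -0.114, -0.047], [-0.072, 0.001, 0.021]]
310 [[0.12, -0.127, -0.048], [-0.073, -0.003, 0.021]]
320 [[-0.119, 0.024, -0.011], [-0.119, 0.024, 0.013]]
```

View pics/f_wrist.png

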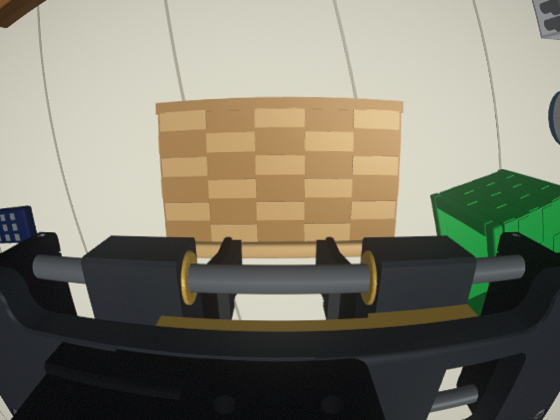

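Side and wrist depths agree that the fingertips end about 26 mm behind the TCP, not 17 mm ahead of it as `tip_reach` says. The caddy is untouched. I'll check where the gripper's body begins from the same data.

```bash
python3 - <<'E'
from h import *
T=np.load("T.npy")
for vv in (238,242,246,250,254,258,262,280,300): print(vv,[T[vv,x].round(3).tolist() for x in (30,100,140,180,215,230,240)])
o=telemetry.get_obs(); A=Rt(o)
for n in ("side",):
    r=optics.read_camera(n); W=cloud(r); t=(W-o['tool_pos'])@A
    g=(abs(t[...,1])<.06)&(abs(t[...,2])<.12)&(t[...,0]>-.2)&(t[...,0]<-.012)
    p=t[g]
    for z0 in np.arange(-.12,.12,.02):
        q=p[(p[:,2]>=z0)&(p[:,2]<z0+.02)]
        if len(q)>3: print(n,z0.round(2),len(q),'max x',q[:,0].max().round(3),'y range',q[:,1].min().round(3),q[:,1].max().round(3), 'at max', q[q[:,0].argmax()].round(3))
E
```

```text
238 [[-0.104, 0.038, -0.084], [0.121, -0.046, -0.2], [-0.1, 0.038, -0.042], [-0.099, 0.038, -0.029], [0.005, -0.0, -0.04], [-0.025, 0.011, -0.026], [0.004, 0.0, -0.024]]
242 [[-0.107, 0.037, -0.081], [0.119, -0.05, -0.199], [-0.104, 0.038, -0.04], [-0.102, 0.038, -0.028], [0.01, -0.005, -0.041], [-0.028, 0.01, -0.025], [-0.027, 0.01, -0.02]]
246 [[-0.109, 0.037, -0.079], [-0.108, 0.038, -0.051], [-0.107, 0.038, -0.038], [-0.106, 0.038, -0.027], [0.005, -0.006, -0.041], [-0.033, 0.01, -0.025], [-0.027, 0.007, -0.02]]
250 [[-0.109, 0.036, -0.08], [-0.11, 0.038, -0.05], [-0.109, 0.038, -0.037], [-0.109, 0.038, -0.026], [0.004, -0.008, -0.04], [-0.04, 0.01, -0.024], [-0.028, 0.006, -0.02]]
254 [[-0.111, 0.035, -0.078], [-0.113, 0.038, -0.048], [-0.112, 0.038, -0.036], [-0.111, 0.038, -0.025], [0.005, -0.011, -0.041], [-0.044, 0.01, -0.023], [-0.028, 0.003, -0.02]]
258 [[-0.111, 0.033, -0.079], [-0.116, 0.038, -0.047], [-0.114, 0.038, -0.035], [-0.114, 0.038, -0.025], [-0.052, 0.011, -0.029], [-0.048, 0.01, -0.023], [-0.029, 0.001, -0.02]]
262 [[-0.112, 0.033, -0.078], [-0.117, 0.037, -0.
[... 555 characters left out ...]
]
side -0.08 185 max x -0.105 y range -0.041 0.035 at max [-0.105 -0.034 -0.06 ]
side -0.06 687 max x -0.095 y range -0.041 0.035 at max [-0.095 -0.031 -0.052]
side -0.04 375 max x -0.021 y range -0.041 0.035 at max [-0.021 -0.007 -0.028]
side -0.02 163 max x -0.056 y range -0.04 0.035 at max [-0.056 -0.011 -0.019]
side 0.0 129 max x -0.022 y range -0.04 -0.007 at max [-0.022 -0.008  0.019]
side 0.02 207 max x -0.02 y range -0.041 0.005 at max [-0.02  -0.01   0.024]
side 0.04 68 max x -0.095 y range -0.04 -0.006 at max [-0.095 -0.038  0.04 ]
side 0.06 175 max x -0.092 y range -0.04 0.012 at max [-0.092 -0.035  0.078]
side 0.08 93 max x -0.094 y range -0.04 0.013 at max [-0.094 -0.03   0.082]
```

All gripper parts sit about 43 mm further back than stated: fingertips at tool x ≈ −25 mm, body at ≈ −95 mm. From here I'll use these values. I'm backing off and re-approaching lower.

```bash
python3 -m pendant '[[40,[-4,-20,0],[0,0,0]],[40,[-4,-42,0],[0,0,0]],[40,[-4,-44,0],[0,0,0]],[40,[20,-44,0],[0,0,0]],[40,[45,-44,0],[0,0,0]],[40,[59,-44,0],[0,0,0]],[40,[59,-44,0],[0,0,0]],[40,[59,-44,0],[0,0,0]]]' ; cat >> h.py <<'E'
def view(name):
    a=[]
    for n,c in (("side",(280,215)),("top",(273,209))):
        im=optics.read_camera(n)["image"]; a.append(cv2.resize(im[c[1]-70:c[1]+70,c[0]-65:c[0]+65],(390,420),interpolation=2))
    cv2.imwrite(f"pics/{name}.png",np.hstack(a))
def sl(o):
    u=np.array([.982,-.189,0]); d=o['tool_pos']-np.array([.5566,-.008,0]); print('s',d@u,'lat',d@np.array([-.189,-.982,0]),'tipz',o['tool_pos'][2]+.025)
E
python3 - <<'E'
from h import *
o=st(); sl(o); view("g")
E
```

```text
time_s: 5.92
tool_pos: [0.43, 0.0189, 0.0605]
tool_rot: [-94.7, 89.9, 164.0]
force: [-0.0, -0.7, 0.1]
grip_width: 0.0404
5.92 pos [0.43   0.0189 0.0605] F [-0.  -0.7  0.1] q [  32.    0.  -38.  121.    0.   59. -107.] gw 0.04
s -0.12943051771803307 lat -0.002524371492453676 tipz 0.08550432304260154
```

View pics/g.png

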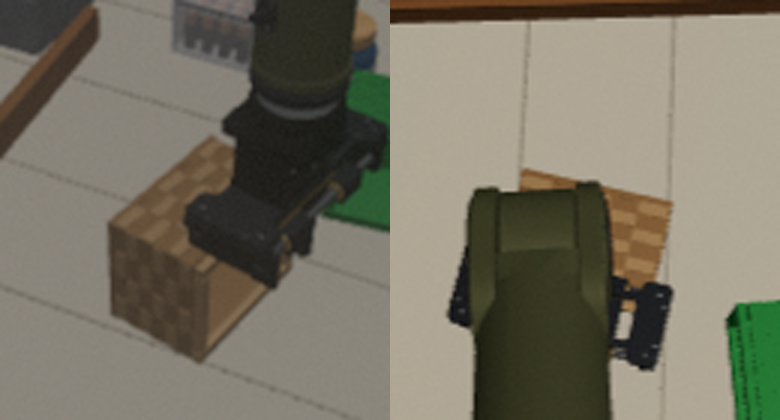

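```bash
python3 -m pendant '[[40,[0,6,0],[0,0,0]],[40,[0,12,0],[0,0,0]],[40,[0,16,0],[0,0,0]],[40,[0,19,0],[0,0,0]],[40,[-3,22,0],[0,0,0]],[40,[-6,25,0],[0,0,0]],[40,[-8,28,0],[0,0,0]],[40,[-11,31,0],[0,0,0]],[40,[-13,34,0],[0,0,0]],[40,[-15,37,0],[0,0,0]]]' ; python3 - <<'E'
from h import *
o=st(); sl(o); view("i")
E
```

```text
time_s: 6.85
tool_pos: [0.467, 0.0115, 0.0762]
tool_rot: [17.8, 90.0, -83.6]
force: [-0.9, 0.5, 0.6]
grip_width: 0.0402
6.85 pos [0.467  0.0115 0.0762] F [-0.9  0.5  0.6] q [  32.    4.  -37.  116.    3.   61. -108.] gw 0.04
s -0.09168354985475573 lat -0.002215017642382833 tipz 0.10122946505848576
```

View pics/i.png

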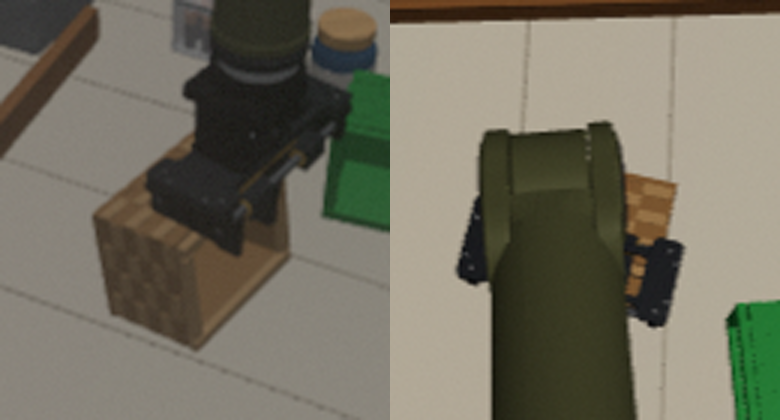

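The caddy is tipping: its near lower corner in the side crop rose from row 362 to 348. I'll continue along the arc.

```bash
python3 -m pendant '[[40,[-2,3,0],[0,0,0]],[40,[-4,6,0],[0,0,0]],[40,[-6,10,0],[0,0,0]],[40,[-8,14,0],[0,0,0]],[40,[-10,18,0],[0,0,0]],[40,[-12,22,0],[0,0,0]],[40,[-14,26,0],[0,0,0]],[40,[-15,30,0],[0,0,0]],[40,[-17,34,0],[0,0,0]],[40,[-18,38,0],[0,0,0]]]' ; python3 - <<'E'
from h import *
o=st(); sl(o); view("j")
E
```

```text
time_s: 7.78
tool_pos: [0.5045, 0.0039, 0.094]
tool_rot: [78.3, 90.0, -23.1]
force: [-0.7, 0.7, 1.1]
grip_width: 0.0402
7.78 pos [0.5045 0.0039 0.094 ] F [-0.7  0.7  1.1] q [  31.    8.  -37.  110.    5.   64. -109.] gw 0.04
s -0.053387900198952246 lat -0.0018028073086757018 tipz 0.11901558136691517
```

View pics/j.png

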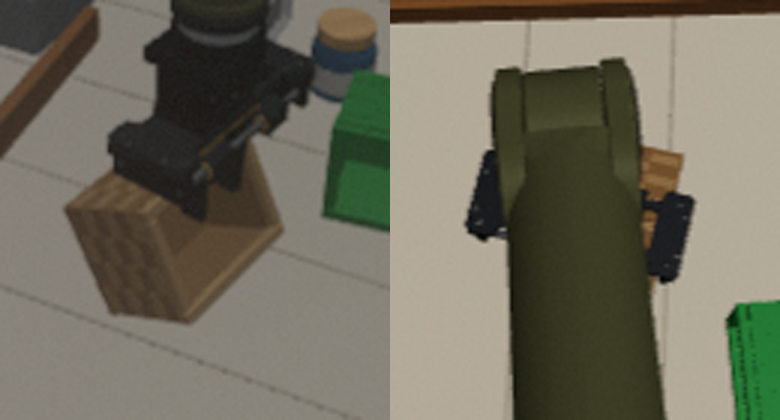

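```bash
python3 -m pendant '[[40,[-1,3,0],[0,0,0]],[40,[-2,6,0],[0,0,0]],[40,[-3,9,0],[0,0,0]],[40,[-4,12,0],[0,0,0]],[40,[-5,15,0],[0,0,0]],[40,[-6,18,0],[0,0,0]],[40,[-6,21,0],[0,0,0]],[40,[-7,24,0],[0,0,0]],[40,[-7,27,0],[0,0,0]],[40,[-7,30,0],[0,0,0]]]' ; python3 - <<'E'
from h import *
o=st(); sl(o); view("k")
E
```

```text
time_s: 8.72
tool_pos: [0.5338, -0.002, 0.1009]
tool_rot: [69.5, 90.0, -31.8]
force: [-0.2, 0.6, -0.4]
grip_width: 0.0401
8.72 pos [ 0.5338 -0.002   0.1009] F [-0.2  0.6 -0.4] q [  30.   11.  -36.  106.    7.   65. -110.] gw 0.04
s -0.023560750927662747 lat -0.0015950733654122315 tipz 0.1258831222333769
```

View pics/k.png

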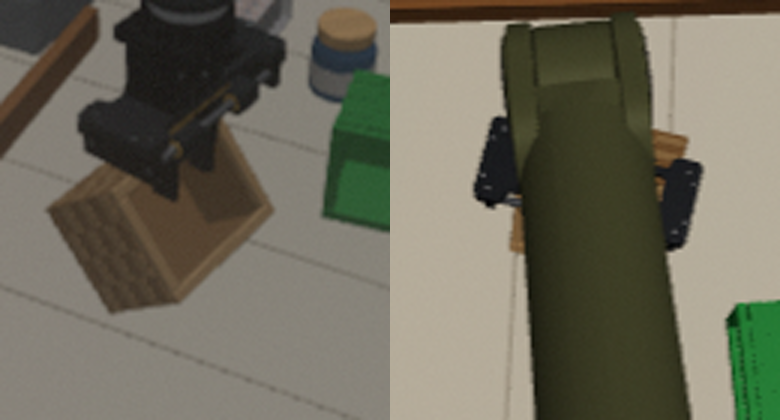

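```bash
python3 -m pendant '[[40,[0,2,0],[0,0,0]],[40,[-1,4,0],[0,0,0]],[40,[-1,6,0],[0,0,0]],[40,[-1,8,0],[0,0,0]],[40,[-1,10,0],[0,0,0]],[40,[-1,12,0],[0,0,0]],[40,[-1,14,0],[0,0,0]],[40,[-1,16,0],[0,0,0]],[40,[-1,19,0],[0,0,0]],[40,[-1,22,0],[0,0,0]]]' ; python3 - <<'E'
from h import *
o=st(); sl(o); view("l")
E
```

```text
time_s: 9.65
tool_pos: [0.5552, -0.0063, 0.1018]
tool_rot: [12.5, 90.0, -88.9]
force: [0.7, 0.3, -0.1]
grip_width: 0.0396
9.65 pos [ 0.5552 -0.0063  0.1018] F [ 0.7  0.3 -0.1] q [  29.   14.  -36.  103.    9.   66. -110.] gw 0.04
s -0.001687406175118073 lat -0.001438186877280989 tipz 0.12682100832721313
```

View pics/l.png

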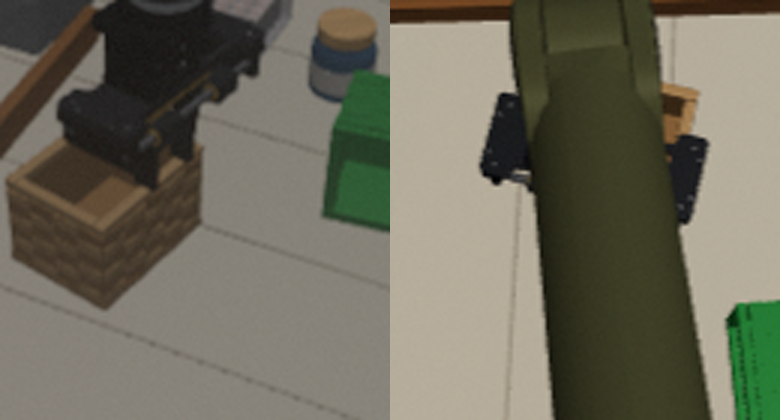

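The caddy now stands upright (side crop: mouth up, base at row 305). I'm backing off to re-measure.

```bash
python3 -m pendant '[[40,[-15,-3,0],[0,0,0]],[60,[-30,-10,0],[0,0,0]],[87,[-40,-40,0],[0,0,0]],[87,[-40,-80,0],[0,0,0]],[87,[-40,-110,0],[0,0,0]],[87,[-40,-110,0],[0,0,0]],[87,[-40,-110,0],[0,0,0]]]' ; cat >> h.py <<'E'
def caddy_fit():
    for n in ("side","top"):
        W=cloud(optics.read_camera(n))
        s=(W[...,0]>.5)&(W[...,0]<.80)&(W[...,1]>-.15)&(W[...,1]<.11)&(W[...,2]>.088)&(W[...,2]<.108)
        p=W[s]
        if len(p)<100: print(n,len(p)); continue
        hull=(p[:,:2]*1000).astype(np.float32); R=cv2.minAreaRect(hull); print(n,len(p),p[:,2].mean(),R); print(cv2.boxPoints(R).tolist())
E
python3 - <<'E'
from h import *
o=st(); sl(o); caddy_fit(); view("m")
E
```

```text
time_s: 10.33
tool_pos: [0.4463, 0.0152, 0.1422]
tool_rot: [36.0, 89.8, -65.3]
force: [0.0, 0.2, -0.3]
grip_width: 0.0721
10.33 pos [0.4463 0.0152 0.1422] F [ 0.   0.2 -0.3] q [  33.   -4.  -37.  114.   -2.   69. -104.] gw 0.072
s -0.11269009681209301 lat -0.00196343801764988 tipz 0.1671896356834144
side 656 0.09631356880496796 ((618.4916381835938, -18.264144897460938), (153.39683532714844, 116.70175170898438), 78.99866485595703)
[[546.5765991210938, -82.4178466796875], [661.1337280273438, -104.68826293945312], [690.4066772460938, 45.889556884765625], [575.8495483398438, 68.15997314453125]]
top 511 0.09851802383107536 ((619.8732299804688, -22.12250518798828), (149.7859344482422, 116.27517700195312), 78.98159790039062)
[[548.4935302734375, -84.52337646484375], [662.625244140625, -106.74638366699219], [691.2529296875, 40.27836608886719], [577.1212158203125, 62.501373291015625]]
```

View pics/m.png

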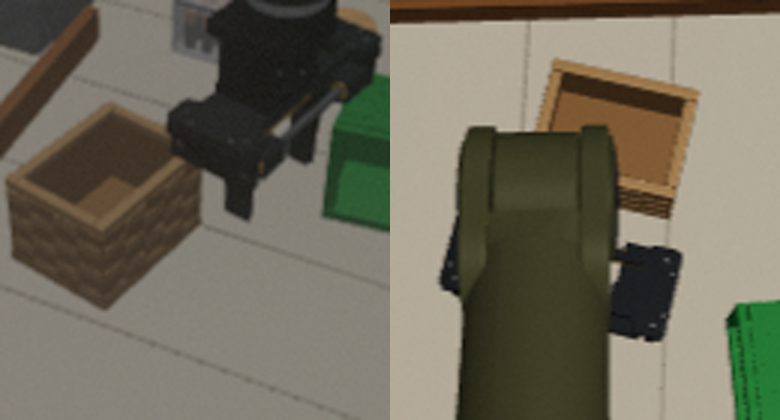

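```bash
cat >> h.py <<'E'
def tilted(yaw,t):
    y=np.radians(yaw); t=np.radians(t); u=np.array([np.cos(y),np.sin(y),0]); k=np.array([0,0,1.])
    x=-np.cos(t)*k+np.sin(t)*u; yy=np.cos(t)*u+np.sin(t)*k; return np.stack([x,yy,np.cross(x,yy)],1)
def tipgoal(tip,yaw,t):
    R=tilted(yaw,t); return delta(np.array(tip)+.025*R[:,0],R)
E
python3 - <<'E'
from h import *
o=st()
print(tipgoal([.495,-.019,.12],3.75,20)); print(tipgoal([.512,-.018,.027],3.75,20))
E
```

```text
10.53 pos [0.4481 0.0153 0.142 ] F [ 0.1 -0.1  0.6] q [  33.   -3.  -37.  114.   -2.   69. -104.] gw 0.084
(array([45.5, 61. , 22.2]), array([-0.261,  0.045,  0.347]))
(array([138.5,  77.4,  18. ]), array([-0.261,  0.045,  0.347]))
```

```bash
python3 -m pendant '[[87,[20,30,15],[-0.13,0.02,0.17]],[87,[40,50,22],[-0.26,0.045,0.347]],[87,[45,61,22],[-0.26,0.045,0.347]],[87,[45,61,22],[-0.26,0.045,0.347]],[87,[45,61,22],[-0.26,0.045,0.347]],[87,[45,61,22],[-0.26,0.045,0.347]]]' ; python3 - <<'E'
from h import *
o=st(); A=Rt(o); print(A, 'tip',o['tool_pos']-.025*A[:,0])
print(tipgoal([.512,-.018,.027],3.75,20)); view("n")
E
```

```text
time_s: 11.03
tool_pos: [0.5026, -0.0183, 0.0967]
tool_rot: [90.0, 70.1, 3.6]
force: [0.5, 0.7, 0.5]
grip_width: 0.0871
11.03 pos [ 0.5026 -0.0183  0.0967] F [0.5 0.7 0.5] q [ 34. -10. -31. 128. -11.  42. -77.] gw 0.087
[[ 0.3398  0.9384  0.0625]
 [ 0.0212  0.0588 -0.998 ]
 [-0.9403  0.3405  0.0001]] tip [ 0.4941 -0.0188  0.1202]
(array([ 93.7, -14.8,   0.3]), array([-0.003,  0.001,  0.002]))
```

View pics/n.png

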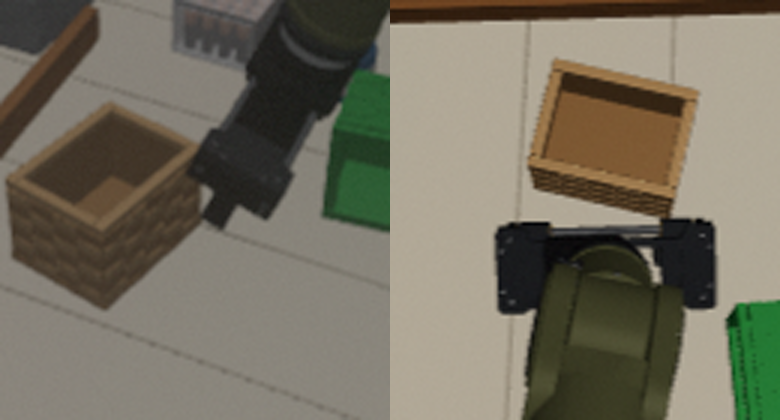

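```bash
python3 -m pendant '[[87,[30,-8,0],[0,0,0]],[87,[60,-14,0],[0,0,0]],[87,[85,-15,0],[0,0,0]],[87,[93,-15,0],[0,0,0]],[87,[93,-15,0],[0,0,0]],[87,[93,-15,0],[0,0,0]]]' ; python3 - <<'E'
from h import *
o=st(); A=Rt(o); print('tip',o['tool_pos']-.025*A[:,0])
print(tipgoal([.612,-.0115,.027],3.75,20)); view("o")
E
```

```text
time_s: 11.63
tool_pos: [0.5213, -0.0163, 0.0045]
tool_rot: [90.1, 70.0, 3.8]
force: [-1.0, 0.7, 0.1]
grip_width: 0.087
11.63 pos [ 0.5213 -0.0163  0.0045] F [-1.   0.7  0.1] q [ 34.   2. -35. 130.   0.  28. -86.] gw 0.087
tip [ 0.5128 -0.0168  0.028 ]
(array([34.9, 93. ,  1.1]), array([-0.001, -0.001,  0.   ]))
```

View pics/o.png

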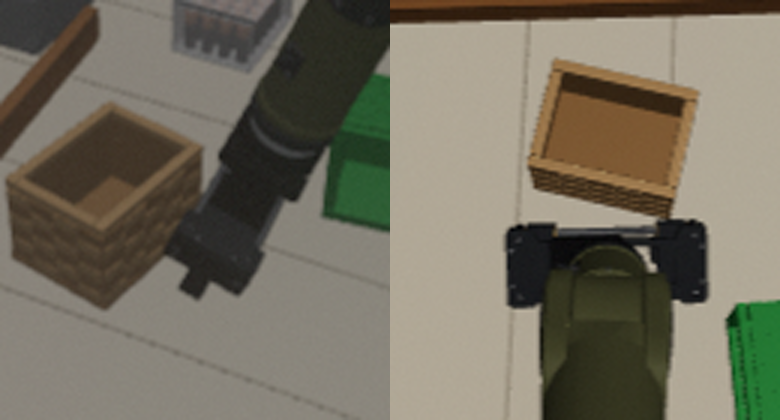

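```bash
python3 -m pendant '[[87,[2,6,0],[0,0,0]],[87,[4,11,0],[0,0,0]],[87,[6,15,0],[0,0,0]],[87,[7,19,0],[0,0,0]],[87,[8,23,0],[0,0,0]],[87,[10,27,0],[0,0,0]],[87,[11,30,0],[0,0,0]],[87,[12,34,0],[0,0,0]],[87,[14,38,0],[0,0,0]],[87,[15,42,0],[0,0,0]]]' ; python3 - <<'E'
from h import *
o=st(); A=Rt(o); print('tip',o['tool_pos']-.025*A[:,0]); caddy_fit(); view("p")
E
```

```text
time_s: 12.57
tool_pos: [0.5647, -0.0143, 0.0042]
tool_rot: [89.9, 70.1, 3.5]
force: [-0.9, -1.3, -0.3]
grip_width: 0.087
12.57 pos [ 0.5647 -0.0143  0.0042] F [-0.9 -1.3 -0.3] q [ 32.   8. -34. 125.   7.  29. -93.] gw 0.087
tip [ 0.5562 -0.0149  0.0277]
side 771 0.096549759515844 ((591.5572509765625, -8.494102478027344), (154.63902282714844, 198.10223388671875), 82.97468566894531)
[[483.7929992675781, -73.1183853149414], [680.407958984375, -97.34784698486328], [699.321533203125, 56.13018035888672], [502.70654296875, 80.3596420288086]]
top 681 0.09848573639295974 ((599.0526123046875, -21.636749267578125), (166.7686004638672, 181.72581481933594), 83.214111328125)
[[498.9736022949219, -93.70060729980469], [679.4263305664062, -115.1732177734375], [699.131591796875, 50.42710876464844], [518.6788940429688, 71.89971923828125]]
```

View pics/p.png

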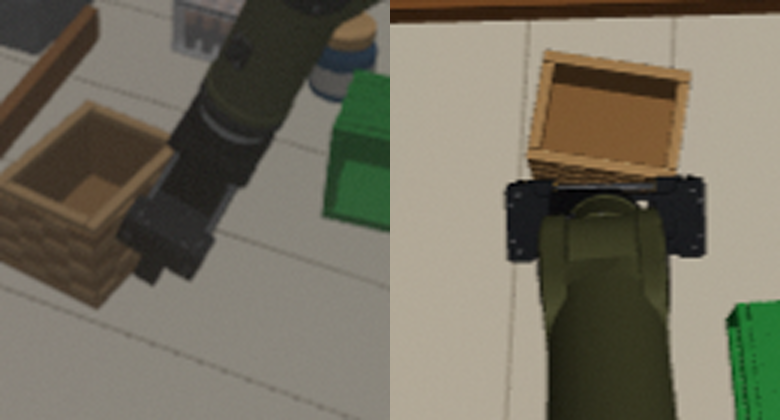

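It's rotating as planned (about −11° to −7°). I'll continue.

```bash
python3 -m pendant '[[87,[1,4,0],[0,0,0]],[87,[3,8,0],[0,0,0]],[87,[4,11,0],[0,0,0]],[87,[5,15,0],[0,0,0]],[87,[7,19,0],[0,0,0]],[87,[8,22,0],[0,0,0]],[87,[9,26,0],[0,0,0]],[87,[11,30,0],[0,0,0]],[87,[12,33,0],[0,0,0]],[87,[13,36,0],[0,0,0]]]' ; cat >> h.py <<'E'
def caddy_fit2():
    for n in ("side","top"):
        r=optics.read_camera(n); W=cloud(r); im=r["image"].astype(int); wood=(im[...,2]-im[...,0])>22
        s=wood&(W[...,0]>.5)&(W[...,0]<.80)&(W[...,1]>-.15)&(W[...,1]<.13)&(W[...,2]>.088)&(W[...,2]<.108)
        R=cv2.minAreaRect((W[s][:,:2]*1000).astype(np.float32)); B=cv2.boxPoints(R); print(n,s.sum(),R)
        for b in B: print(b, 'to rail', (b[0]/1000-(.7707-.0656*b[1]/1000))*.998*1000)
E
python3 - <<'E'
from h import *
o=st(); A=Rt(o); print('tip',o['tool_pos']-.025*A[:,0]); caddy_fit2(); view("q")
E
```

```text
time_s: 13.6
tool_pos: [0.6033, -0.0117, 0.0046]
tool_rot: [89.9, 70.0, 3.6]
force: [-2.2, -0.1, 0.4]
grip_width: 0.0871
13.6 pos [ 0.6033 -0.0117  0.0046] F [-2.2 -0.1  0.4] q [ 29.  13. -32. 120.  12.  30. -97.] gw 0.087
tip [ 0.5948 -0.0122  0.0281]
side 566 ((661.8059692382812, -1.0676651000976562), (114.153076171875, 152.64962768554688), 3.8910419940948486)
[599.6817  71.208 ] to rail -166.01434
[610.0403 -81.0897] to rail -165.64714
[723.9302 -73.3434] to rail -51.477924
[713.5716  78.9544] to rail -51.845066
top 636 ((661.06103515625, -5.960243225097656), (117.02302551269531, 148.50965881347656), 3.9159815311431885)
[597.6151  64.1253] to rail -168.54057
[607.7573 -84.0377] to rail -168.1187
[724.507  -76.0457] to rail -51.079193
[714.3648  72.1172] to rail -51.501064
```

View pics/q.png

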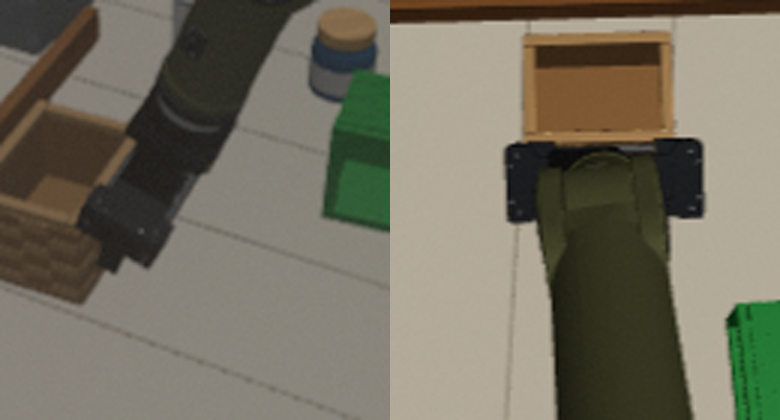

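It is square to the rail (3.9° against 3.75°) with about 51 mm to go.

```bash
python3 -m pendant '[[87,[1,4,0],[0,0,0]],[87,[3,8,0],[0,0,0]],[87,[4,11,0],[0,0,0]],[87,[5,15,0],[0,0,0]],[87,[7,19,0],[0,0,0]],[87,[8,23,0],[0,0,0]],[87,[10,27,0],[0,0,0]],[87,[11,31,0],[0,0,0]],[87,[13,35,0],[0,0,0]],[87,[14,38,0],[0,0,0]]]' ; python3 - <<'E'
from h import *
o=st(); A=Rt(o); print('tip',o['tool_pos']-.025*A[:,0]); caddy_fit2()
E
```

```text
time_s: 14.63
tool_pos: [0.644, -0.0091, 0.0045]
tool_rot: [89.9, 70.0, 3.6]
force: [-2.4, 1.2, 0.3]
grip_width: 0.087
14.63 pos [ 0.644  -0.0091  0.0045] F [-2.4  1.2  0.3] q [ 26.  17. -30. 115.  15.  31. -99.] gw 0.087
tip [ 0.6354 -0.0096  0.028 ]
side 528 ((665.6500244140625, -1.8043441772460938), (185.68638610839844, 153.57192993164062), 3.933342218399048)
[567.7583  68.4321] to rail -198.05562
[578.2927 -84.7781] to rail -197.57278
[763.5417 -72.0408] to rail -11.860325
[753.0073  81.1694] to rail -12.343168
top 623 ((702.1326904296875, -3.920989990234375), (117.0968246459961, 148.0535430908203), 3.026216983795166)
[639.7578  66.9116] to rail -126.29967
[647.574  -80.9355] to rail -128.17851
[764.5076 -74.7536] to rail -11.074046
[756.6914  73.0935] to rail -9.195199
```

```bash
python3 -m pendant '[[87,[0,1,0],[0,0,0]],[87,[1,2,0],[0,0,0]],[87,[1,3,0],[0,0,0]],[87,[1,4,0],[0,0,0]],[87,[2,5,0],[0,0,0]],[87,[2,6,0],[0,0,0]],[87,[2,7,0],[0,0,0]],[87,[2,7,0],[0,0,0]]]' ; python3 - <<'E'
from h import *
o=st(); A=Rt(o); print('tip',o['tool_pos']-.025*A[:,0]); caddy_fit2(); view("s")
E
```

```text
time_s: 15.4
tool_pos: [0.6508, -0.0087, 0.0051]
tool_rot: [89.9, 70.0, 3.6]
force: [-0.6, 0.2, -0.9]
grip_width: 0.0867
15.4 pos [ 0.6508 -0.0087  0.0051] F [-0.6  0.2 -0.9] q [  26.   18.  -30.  114.   16.   32. -100.] gw 0.087
tip [ 0.6423 -0.0092  0.0285]
side 522 ((674.6884765625, 0.081268310546875), (184.75364685058594, 154.12672424316406), 2.203709125518799)
[579.4167  73.5355] to rail -186.08638
[585.3433 -80.4772] to rail -190.25478
[769.9602 -73.373 ] to rail -5.541901
[764.0337  80.6398] to rail -1.3735782
top 602 ((708.5227661132812, -3.257904052734375), (117.24480438232422, 148.11001586914062), 3.8137056827545166)
[645.1046  66.734 ] to rail -120.975296
[654.9557 -81.048 ] to rail -120.81885
[771.941  -73.2498] to rail -3.5570507
[762.0898  74.5322] to rail -3.7134378
```

View pics/s.png

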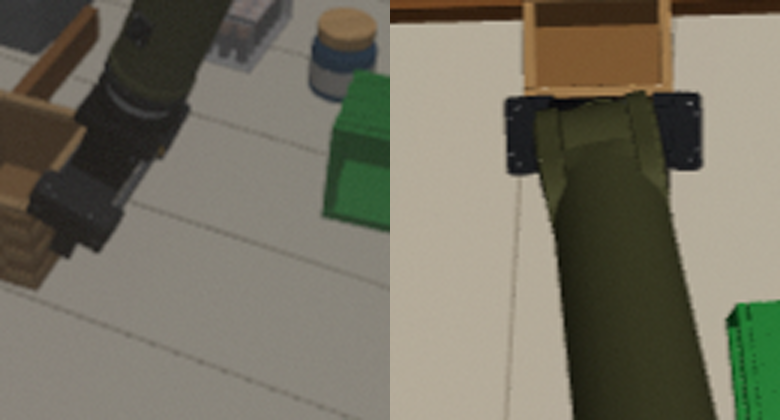

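```bash
python3 -m pendant '[[87,[0,1,0],[0,0,0]],[87,[0,1,0],[0,0,0]],[87,[1,2,0],[0,0,0]],[87,[1,2,0],[0,0,0]],[87,[1,3,0],[0,0,0]],[87,[1,3,0],[0,0,0]]]' ; python3 - <<'E'
from h import *
o=st(); caddy_fit2()
E
```

```text
time_s: 16.1
tool_pos: [0.654, -0.0084, 0.0052]
tool_rot: [89.9, 70.0, 3.6]
force: [-1.3, 0.1, -0.4]
grip_width: 0.087
16.1 pos [ 0.654  -0.0084  0.0052] F [-1.3  0.1 -0.4] q [  26.   18.  -30.  113.   16.   32. -100.] gw 0.087
side 516 ((675.9561157226562, -1.1883621215820312), (185.98965454101562, 153.275634765625), 4.238420009613037)
[577.5516  68.3669] to rail -188.28615
[588.8797 -84.4895] to rail -186.98807
[774.3607 -70.7436] to rail -0.9781191
[763.0325  82.1128] to rail -2.2762697
top 597 ((711.8067626953125, -3.0634765625), (116.4142837524414, 148.00680541992188), 3.5348265171051025)
[649.1477  67.2104] to rail -116.90899
[658.2731 -80.5149] to rail -117.473206
[774.4658 -73.3373] to rail -1.0430176
[765.3405  74.3879] to rail -0.4787388
```

```bash
python3 -m pendant '[[87,[0,1,0],[0,0,0]],[87,[0,1,0],[0,0,0]],[87,[1,2,0],[0,0,0]],[87,[1,2,0],[0,0,0]]]' ; python3 - <<'E'
from h import *
o=st()
E
```

```text
time_s: 16.53
tool_pos: [0.6562, -0.0083, 0.0049]
tool_rot: [89.8, 70.0, 3.5]
force: [-1.9, -0.9, 1.0]
grip_width: 0.0872
16.53 pos [ 0.6562 -0.0083  0.0049] F [-1.9 -0.9  1. ] q [  26.   18.  -30.  113.   16.   32. -100.] gw 0.087
```

```bash
python3 -m pendant '[[87,[0,1,0],[0,0,0]],[87,[0,1,0],[0,0,0]]]' ; python3 - <<'E'
from h import *
o=st(); caddy_fit2()
E
```

```text
time_s: 16.7
tool_pos: [0.6571, -0.0082, 0.0052]
tool_rot: [89.9, 70.0, 3.6]
force: [-0.2, -0.1, -0.5]
grip_width: 0.087
16.7 pos [ 0.6571 -0.0082  0.0052] F [-0.2 -0.1 -0.5] q [  26.   18.  -30.  113.   16.   32. -100.] gw 0.087
side 503 ((679.5369262695312, -0.14278411865234375), (185.50929260253906, 154.53660583496094), 2.9484286308288574)
[582.9307  72.2522] to rail -182.66348
[590.8795 -82.0798] to rail -184.83452
[776.1432 -72.5378] to rail 0.6833687
[768.1943  81.7943] to rail 2.8543494
top 591 ((714.7412719726562, -2.897613525390625), (116.12590789794922, 148.0907440185547), 3.7324776649475098)
[651.9813  67.2109] to rail -114.081116
[661.6216 -80.5657] to rail -114.134705
[777.5013 -73.0061] to rail 2.00805
[767.8609  74.7705] to rail 2.0617058
```

```bash
python3 -m pendant '[[87,[0,1,0],[0,0,0]],[87,[0,1,0],[0,0,0]]]' ; python3 -m pendant '[[87,[0,1,0],[0,0,0]],[87,[0,1,0],[0,0,0]]]'; python3 - <<'E'
from h import *
o=st(); caddy_fit2()
E
```

```text
time_s: 16.97
tool_pos: [0.6573, -0.0083, 0.0051]
tool_rot: [89.8, 70.1, 3.5]
force: [-2.4, 0.4, 0.7]
grip_width: 0.0869
time_s: 17.13
tool_pos: [0.6574, -0.0083, 0.005]
tool_rot: [89.8, 70.2, 3.5]
force: [-4.8, -0.1, 0.5]
grip_width: 0.0868
17.13 pos [ 0.6574 -0.0083  0.005 ] F [-4.8 -0.1  0.5] q [  25.   19.  -30.  113.   16.   32. -100.] gw 0.087
side 505 ((680.1315307617188, 0.6573944091796875), (183.8677978515625, 152.0543975830078), 3.0666332244873047)
[584.262   71.6575] to rail -181.37378
[592.3965 -80.1791] to rail -183.19606
[776.001  -70.3427] to rail 0.68521273
[767.8665  81.4939] to rail 2.5074897
top 574 ((715.2520751953125, -3.089019775390625), (114.8602294921875, 148.08143615722656), 3.1180524826049805)
[653.8796  67.7183] to rail -112.153244
[661.9343 -80.1439] to rail -113.79505
[776.6245 -73.8963] to rail 1.074783
[768.5698  73.9659] to rail 2.7165809
```

The tool has stopped advancing while force climbs gently to about 5 N, so the caddy is seated against the rail. I'm withdrawing.

```bash
python3 -m pendant '[[87,[-1,-4,0],[0,0,0]],[87,[-3,-10,0],[0,0,0]],[87,[-10,-28,0],[0,0,0]],[87,[-22,-60,0],[0,0,0]],[87,[-34,-94,0],[0,0,0]],[87,[-45,-124,0],[0,0,0]],[87,[-80,-124,0],[0,0,0]],[87,[-110,-124,0],[0,0,0]],[87,[-110,-124,0],[0,0,0]],[87,[-110,-124,0],[0,0,0]]]' ; python3 - <<'E'
from h import *
o=st(); caddy_fit2()
for n in ("side","top"):
    r=optics.read_camera(n); cv2.imwrite(f"pics/z_{n}.png",r["image"]); W=cloud(r)
    for l in ["remote","dish","candle","batteries","stopper"]:
        for m in models.masks_of(n,l)[:1]:
            p=W[m["pixels"]]; p=p[np.isfinite(p[:,0])]; print(n,l,round(m["confidence"],2),np.percentile(p,[2,98],axis=0).round(3).tolist())
E
```

```text
time_s: 18.07
tool_pos: [0.507, -0.0191, 0.0699]
tool_rot: [89.2, 69.6, 2.9]
force: [0.1, -0.2, -0.2]
grip_width: 0.0873
18.07 pos [ 0.507  -0.0191  0.0699] F [ 0.1 -0.2 -0.2] q [ 37.  -8. -35. 129. -10.  37. -78.] gw 0.087
side 678 ((713.7154541015625, 1.573699951171875), (116.57096862792969, 154.4848175048828), 3.4914636611938477)
[650.8341  75.1232] to rail -114.70797
[660.2422 -79.0749] to rail -115.413826
[776.5968 -71.9758] to rail 1.1728743
[767.1887  82.2223] to rail 1.878788
top 662 ((714.4303588867188, -2.8269729614257812), (116.54254913330078, 148.36581420898438), 3.7434797286987305)
[651.4401  67.3932] to rail -114.60923
[661.1268 -80.6561] to rail -114.634445
[777.4207 -73.0471] to rail 1.9248893
[767.7339  75.0022] to rail 1.9501112
side remote 0.85 [[0.484, 0.311, 0.003], [0.532, 0.414, 0.02]]
side dish 0.31 [[0.653, -0.072, 0.001], [0.772, 0.079, 0.099]]
side candle 0.26 [[0.653, -0.072, 0.001], [0.772, 0.079, 0.099]]
side batteries 0.96 [[0.606, -0.463, 0.0], [0.704, -0.334, 0.068]]
side stopper 0.87 [[0.302, 0.271, -0.002], [0.363, 0.319, 0.036]]
top remote 0.7 [[0.489, 0.307, 0.008], [0.538, 0.459, 0.022]]
top dish 0.68 [[0.636, 0.375, -0.001], [0.732, 0.473, 0.036]]
top candle 0.73 [[0.47, -0.392, 0.018], [0.534, -0.329, 0.089]]
top batteries 0.74 [[0.607, -0.468, 0.002], [0.705, -0.34, 0.07]]
top stopper 0.6 [[0.301, 0.259, -0.004], [0.369, 0.318, 0.037]]
```

View pics/z_top.png

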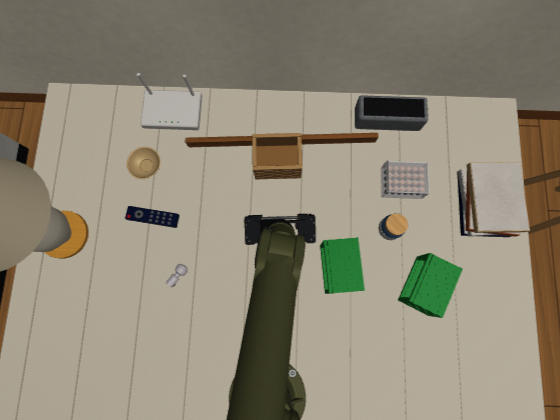

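View pics/z_side.png

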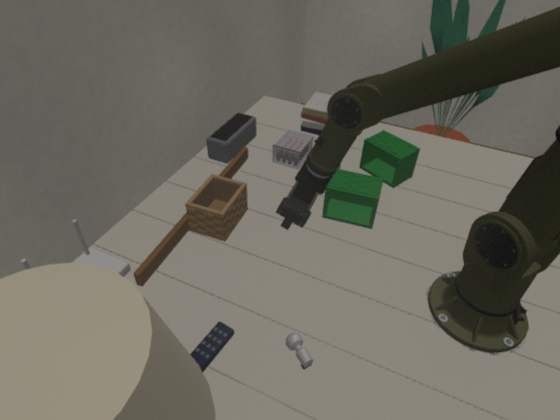

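The top view shows the caddy upright and flat against the rail at (277,156). The side view agrees at (217,207). The bystanders are where they were, and the gripper is clear. I'll hand in after a brief settle.

```bash
python3 -m pendant '[[87,[-15,0,0],[0,0,0]],[87,[-15,0,0],[0,0,0]],[87,[-15,0,0],[0,0,0]],[87,[-15,0,0],[0,0,0]]]' && python3 - <<'E'
from h import *
o=st(); print(abs(o['joint_velocities']).max()); env.sign_off()
E
```

```text
time_s: 19.1
tool_pos: [0.5, -0.0184, 0.0808]
tool_rot: [89.8, 70.0, 3.5]
force: [0.2, 0.0, -1.4]
grip_width: 0.0872
19.1 pos [ 0.5    -0.0184  0.0808] F [ 0.2  0.  -1.4] q [ 37.  -9. -34. 129. -12.  40. -76.] gw 0.087
0.43467246479534394
the job is handed in; nothing more can be done
```

The caddy is back upright and standing square against the rail; I handed in at 19.1 s. I tipped it about its heel by pushing its rim along the arc. I then pushed low on its front with the fingers spread until the tool stopped advancing and the force read about 5 N.

**Last checks**
- **Squareness:** the caddy's yaw read 3.5 to 3.7°, against about 3.75° for the rail.
- **Back corners:** both read +1 to +2 mm past my fitted rail face. They cannot be inside the rail, so I put this down to a slight bias in the fit, and it suggests contact.
- **Other things:** the remote, dish, candle, batteries and stopper measured within a few mm of where they started in the top view. In the final side view the network missed the dish and candle, reporting the caddy with low confidence instead.
- **Robot:** the gripper had backed off well clear, with wrist force around noise level.

**What disagreed:** `env.tip_reach` says the fingertips are 17 mm ahead of the TCP, but the side and wrist cameras put them about 25 mm behind it. My first push therefore passed above the caddy without touching it, and I used the measured value from then on.

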